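# Take the amber lens cap off its marker lamp

### The job

Open the amber marker lamp on the repair bench: press its lens cap down against the spring, twist it a quarter turn counter-clockwise (seen from above) so that it comes free of its claws, and lift it off, without forcing it. Set it down gently, standing upright with its grip rib on top, in the blue tray, and let go. Leave the green lamp's cap alone.

Things in the scene. Friction and masses are not known exactly. Their poses are not given: they have to be found in the camera images.
- amber_cap: Amber (orange) cap, 75 mm high. Origin: centre of its underside, z up. Black plug 48 mm wide (z 0-20 mm), lens 60 mm wide (z 20-46), on top a straight grip rib 50 mm long (along x), 12 mm thick (y), z 46-75. Lugs at +x and -x, to radius 44 mm. Starts locked, sprung up (5-8 N). Press down 6-10 mm (hard stop at 11), turn 75-110 deg counter-clockwise from above, lift straight up 30 mm or more.
- amber_lamp: Grey round lamp housing under the amber cap, fixed, 112 mm wide (foot 120), 65 mm high with two steel claws at radius 31-54 mm that hold the cap's lugs. Origin: centre of its underside, on the turning axis, z up. Locked, the cap's origin is 31 mm above it and the cap's x lies along the lamp's x. Unpressed, a 5 mm step blocks turning; clockwise is always blocked; the lugs are free from 70 deg.
- tray: Fixed blue open tray, 190 x 190 mm outside, walls 4 mm thick and 20 mm high, floor 4 mm thick. Origin: centre of its underside, z up.
- green_cap: The cap of a second, equal lamp, the same in size and form but green: a bystander, also locked, to be left alone. Origin: centre of its underside; z up; rib along x.
There are look-alikes about, which are no part of the job. Leave any brown look-alike of the amber_cap alone. Leave any red look-alike of the amber_lamp alone.

How it is judged:
By the outcome, as a careful person would: the job done as asked, in the order asked, and still so for the second after the job is handed in, with the robot touching nothing.
It also fails if it takes over 48 s, if anything falls off the work surface, if the arm or the gripper's body presses on something with over 40 N, if the wrist force passes 120 N, or if a joint passes its speed limit or range.

### The arm

A 6-joint arm with a two-finger parallel gripper is mounted at the origin on the work surface. World frame = base frame: x ahead of the robot, y to its left, z up, the work surface at z = 0. Lengths are in m, angles in rad, forces in N, time in s.
With the tool pointing down it reaches from about 0.3 to 0.875 m from the base axis. Payload 6.4 kg.
Tool frame: the origin (TCP) lies midway between the tips of the shut fingers; the grasp point (between the pads) lies robot.hold_point_z behind it (robot.hold_point_z is the distance from the TCP to the grasp point, in m); z points along the fingers, y is the line along which they close (so a half turn about z gives the same grasp; the last joint's range is limited). The gripper opens to 85 mm and grips with 20 to 120 N. Pads are 22 mm wide; open, the fingers measure 114 mm over their backs; the gripper's body (76 mm by 85 mm) begins 54 mm behind the grasp point. The pads swing forward as they close: fully open they stand 13 mm farther back than shut.
Start: joints at [-1.41, 0.181, 1.607, -0, 1.354, -0.206], TCP at [0.206, -0.537, 0.231] pointing down, gripper open.
Joint ranges: [-2.99, 2.99], [-0.89, 2.07], [0.3, 2.58], [-1.14, 4.28], [0, 2.63], [-3.12, 3.12]. Speed limits (rad/s): [2.57, 2.57, 3.01, 3.14, 3.14, 3.14].

### API

Orientations are given as a unit quaternion [x, y, z, w].
In Python, from cell import robot gives the robot as it stands.
- The arm moves only by the tool play_rows, never from a script. Its argument "targets" is a list of rows, each an object with "delta_pos": the shift along the tool's x, y, z as a fraction of full scale, a list of three; "spin": the turn about the tool's z as a fraction of full scale. A call has 1 to 12 rows; each row is the pose to reach, as a shift and turn from the pose commanded when the call began, along the tool's axes at that moment, turning the shorter way round; what a row does not reach only later rows make up. Full scale, the value 1, is 1000 mm for a shift and 180 degrees for a turn. A row lasts 1/12 s, in which the tool goes at most 41.7 mm and 7.16 degrees, less where a joint would pass 70% of its speed; a pose out of reach is approached as far as the arm can. A call with a number of a shift or a turn outside -1 to 1 is refused whole. A call with a gripper value outside its range is refused whole. "fingers" is the gripper command: -1 is shut, 1 is fully open, values between are in proportion, set as the call begins (left out, the last holds). The fingers move at their own pace and stop on an object; "squeeze" is the grip in N (left out, the last holds). Time passes only in rows, so rows that repeat a pose let the fingers close. It gives the time, the measured TCP pose, the force, the opening and the grip force at its end, in the units of the state.
- robot.read_state(): the state, without advancing time (a new reading comes with each control period).
- robot.capture(name): name is "scene" or "top" or "wrist"; returns a dict with "image" (420x560x3 uint8, blue, green, red), "range_z" (420x560 float32, m along the optical axis (not along the pixel's ray), 0 where there is no reading), "fov_y" (degrees; the focal length in pixels is half the picture's height over the tangent of half this angle, whatever the lens; pixels are square), "cx", "cy" (the principal point, pixels), "R" (3x3) and "t" (3): a world point X has camera coordinates R X + t; the wrist camera has in their place "T_tool_cam" (4x4, takes a point from camera to tool coordinates, whose origin is the TCP and whose axes are the flange's). Camera axes: x right, y down, z forward; pixel columns grow to the right and rows downward; lengths in m; the calibration is good to about 2 mm. The wrist camera is an equidistant fisheye: a pixel r from the principal point sees the ray r / f radians off the axis. A picture is of the moment at which its call begins: read the wrist's pose just before it.
- robot.job_done(): hands the job in; it is judged then, once.
The state is a dict: "time": time; "joint_pos": joint angles; "joint_vel": joint speeds; "joint_torque": joint torques, N m; "tool_pos": TCP position; "orientation": TCP orientation; "wrist_force": force on the tool from outside, world axes, zero at the start; "moment": the same for the moment, N m; "gripper_width": finger opening in m; "grasp_force": force on a finger pad.
Only numpy, scipy, OpenCV 4.12 (cv2) and the standard library are available. Lean on these libraries where they do the work, as an engineer would, in place of code of your own. Each camera call takes 0.05 s, during which the arm holds its last target. There are 200 camera calls.

## Working session

There is one attempt and no reset: what is moved stays moved. The work goes in short steps, Python scripts to look and compute and a tool call to move; the robot and the scene stay as the last step left them, time stands still between calls to the robot, and variables do not carry over. Pictures are saved under pics/ and viewed, at most 10 in all, crops included, and the job is handed in when it is done.

Besides the shell and the picture viewer there is one more tool, called after "Request:" by a JSON object that holds its "method" and its "body", one argument or row to a line. play_rows: Moves the arm, as the interface text tells. Its arguments: {"type":"object","properties":{"targets":{"type":"array","items":{"type":"object","properties":{"delta_pos":{"type":"array","items":{"type":"number"}},"spin":{"type":"number"}}}},"fingers":{"type":"number"},"squeeze":{"type":"number"}},"required":["targets"]}

```bash
mkdir -p pics; ls
python3 - <<'E'
from cell import robot
import cv2,pickle
s=robot.read_state(); print(s, robot.hold_point_z)
for n in("scene","top"):
    c=robot.capture(n); pickle.dump(c,open(f"pics/{n}.pkl","wb")); cv2.imwrite(f"pics/{n}0.png",c["image"]); print(n,c["fov_y"],c["cx"],c["cy"],c["R"],c["t"])
E
```

```text
pics
{'time': 0.0, 'joint_pos': array([-1.41034979e+00,  1.81542113e-01,  1.60801425e+00, -2.48081252e-05,
        1.35380691e+00, -2.06308570e-01]), 'joint_vel': array([0.00012714, 0.0009202 , 0.00120179, 0.0010077 , 0.00065299,
       0.00037279]), 'joint_torque': array([-9.51723741e-04, -4.44870186e+01, -3.51336551e+01, -3.81263417e-04,
        9.23115673e-03,  1.00215533e-05]), 'tool_pos': array([ 0.20610127, -0.53619408,  0.23038054]), 'orientation': array([ 9.83232526e-01,  1.82354093e-01,  8.19167610e-06, -8.85356255e-04]), 'wrist_force': array([0.06600207, 0.15283599, 0.07601428]), 'moment': array([0.00878214, 0.00927041, 0.00055701]), 'grasp_force': 0.0, 'gripper_width': 0.08506524671820585} 0.0187
scene 49.40873939016888 284.39919318696496 211.2184678471559 [[ 0.57902462  0.81506633 -0.01993408]
 [ 0.51656487 -0.38566542 -0.76447558]
 [-0.63078619  0.43235294 -0.64434441]] [-0.26758209 -0.20326307  1.13132274]
top 53.58048501831667 277.2362899556443 209.60255117824053 [[ 1.93876588e-05 -9.99999879e-01 -4.91208866e-04]
 [-9.95899219e-01  2.51313094e-05 -9.04695816e-02]
 [ 9.04695830e-02  4.90948519e-04 -9.95899098e-01]] [0.00116441 0.48755508 0.74549484]
```

View pics/scene0.png

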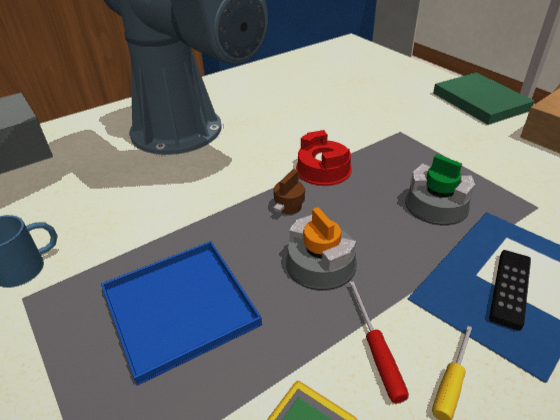

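View pics/top0.png

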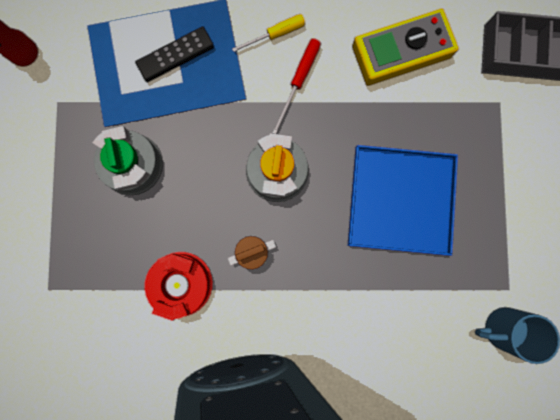

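The amber cap is at scene (322,235) and top (277,163). The other candidates are brown at top (252,253), green at (118,157), and a red empty housing at (177,286). The orange cap in the grey housing fits the description. The blue tray is at top (403,200). Next I'll measure these and check an enlarged crop.

```bash
cat > h.py <<'E'
import numpy as np,cv2,pickle
def pts(c,m):
    f=210/np.tan(np.radians(c["fov_y"]/2)); v,u=np.nonzero(m&(c["range_z"]>0)); z=c["range_z"][v,u]
    P=np.c_[(u-c["cx"])/f*z,(v-c["cy"])/f*z,z]
    return (P-c["t"])@c["R"]
def hsv(c,lo,hi): return cv2.inRange(cv2.cvtColor(c["image"],cv2.COLOR_BGR2HSV),np.array(lo),np.array(hi))>0
E
python3 - <<'E'
from h import *
for n,roi in (("top",(120,200,240,320)),("scene",(190,270,290,360))):
    c=pickle.load(open(f"pics/{n}.pkl","rb"))
    k=np.zeros((420,560),bool); k[roi[0]:roi[1],roi[2]:roi[3]]=1
    P=pts(c,hsv(c,(8,150,90),(25,255,255))&k); print(n,len(P),"zmax",np.percentile(P[:,2],[5,50,98]))
    r=P[P[:,2]>0.097]; (ctr,wh,a)=cv2.minAreaRect(r[:,:2].astype(np.float32)*1000); print("rib",len(r),ctr,wh,a,r.mean(0))
    d=r[:,:2]-r[:,:2].mean(0); w,V=np.linalg.eigh(d.T@d); print("ax deg",np.degrees(np.arctan2(V[1,1],V[0,1])))
    H=pts(c,k); h=H[(H[:,2]>0.03)&(H[:,2]<0.12)]; print("housing",cv2.minAreaRect(h[:,:2].astype(np.float32)*1000))
    P=pts(c,hsv(c,(105,150,60),(125,255,255))&(np.arange(560)[None]>340 if n=="top" else (np.arange(560)[None]<265)))
    P=P[(P[:,2]<0.05)&(P[:,2]>-.01)&(P[:,1]<0)]; print("tray",cv2.minAreaRect(P[:,:2].astype(np.float32)*1000),np.percentile(P[:,2],[5,50,98]))
c=pickle.load(open("pics/top.pkl","rb"))["image"][110:310,60:330]
s=pickle.load(open("pics/scene.pkl","rb"))["image"][130:300,250:400]
cv2.imwrite("pics/crop.png",np.hstack([cv2.resize(c,(470,350)),cv2.resize(s,(309,350))]))
E
```

```text
top 920 zmax [0.07568865 0.07871155 0.10839035]
rib 212 (563.3298950195312, 1.732102394104004) (11.95718765258789, 48.32304382324219) 81.78385162353516 [0.56274553 0.0017216  0.10677529]
ax deg 171.4352216728586
housing ((563.056884765625, 1.9364051818847656), (110.91606903076172, 108.86612701416016), 81.61195373535156)
tray ((507.17333984375, -233.19137573242188), (190.36061096191406, 189.54443359375), 84.49735260009766) [0.00309623 0.00547138 0.02173509]
scene 1249 zmax [0.045113   0.07598609 0.10551178]
rib 232 (565.957763671875, 1.217803955078125) (12.594449043273926, 50.5370979309082) 82.98192596435547 [ 5.68107160e-01 -2.17976512e-04  1.03335571e-01]
ax deg 172.38605183639078
housing ((529.4160766601562, 30.480873107910156), (106.96971893310547, 203.00665283203125), 54.06052780151367)
tray ((498.8851623535156, -231.88543701171875), (189.62979125976562, 213.3955078125), 84.49555969238281) [0.00139425 0.00317714 0.01931152]
```

View pics/crop.png

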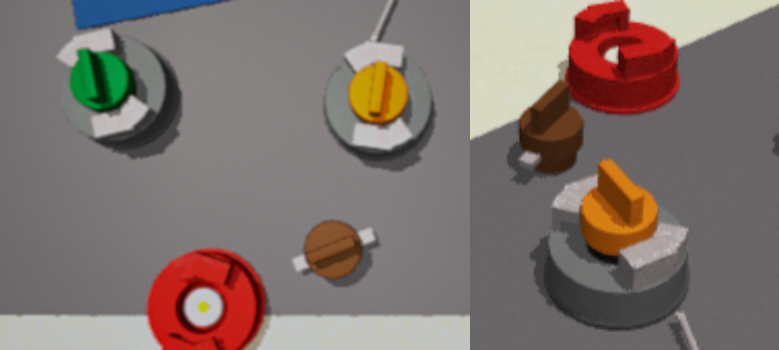

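The crop confirms it: the orange cap with its rib sits in the grey housing. Brown is loose beside it, red is an empty housing and green stands far left. I'm moving to hover above the amber cap.

Request:
{"method": "play_rows", "body": {
  "targets": [
    {"delta_pos": [0.02, -0.014, 0], "spin": 0.01},
    {"delta_pos": [0.05, -0.036, 0], "spin": 0.03},
    {"delta_pos": [0.085, -0.061, 0], "spin": 0.06},
    {"delta_pos": [0.12, -0.086, 0], "spin": 0.09},
    {"delta_pos": [0.155, -0.111, 0], "spin": 0.12},
    {"delta_pos": [0.19, -0.136, 0], "spin": 0.15},
    {"delta_pos": [0.225, -0.161, 0], "spin": 0.163},
    {"delta_pos": [0.26, -0.186, 0], "spin": 0.163},
    {"delta_pos": [0.295, -0.211, 0], "spin": 0.163},
    {"delta_pos": [0.33, -0.236, 0], "spin": 0.163},
    {"delta_pos": [0.355, -0.254, 0], "spin": 0.163},
    {"delta_pos": [0.37, -0.264, 0], "spin": 0.163}
  ],
  "fingers": 1,
  "squeeze": 60
}}

```text
time: 1.1
tool_pos: [0.4583, -0.1535, 0.2311]
orientation: [0.997, -0.071, 0.0, -0.001]
wrist_force: [-1.0, 0.1, 0.5]
gripper_width: 0.0856
grasp_force: 0.0
```

```bash
cat >> h.py <<'E'
from scipy.spatial.transform import Rotation as Ro
def tool(s): return Ro.from_quat(s["orientation"]).as_matrix()
def go(s,target,ax):   # deltas to world target, tool x along ax deg
    M=tool(s); a=np.degrees(np.arctan2(M[1,0],M[0,0])); da=(ax-a+180)%360-180
    print("pos",s["tool_pos"].round(4),"yaw",a.round(2),"tilt",M[:,2].round(4),"delta",(M.T@(np.array(target)-s["tool_pos"])).round(4),"spin",round(-da/180,4),"F",s["wrist_force"].round(1),"w",round(s["gripper_width"],4),"g",s["grasp_force"],"t",s["time"])
E
python3 - <<'E'
from h import *; from cell import robot
go(robot.read_state(),(0.5635,0.0018,0.19),-8.3)
E
```

```text
pos [ 0.4583 -0.1535  0.2311] yaw -8.16 tilt [ 5.0e-04  1.6e-03 -1.0e+00] delta [ 0.0821 -0.1686  0.0414] spin 0.0008 F [-1.   0.1  0.5] w 0.0856 g 0.0 t 1.1
```

Request:
{"method": "play_rows", "body": {
  "targets": [
    {"delta_pos": [0.012, -0.026, 0.005], "spin": 0},
    {"delta_pos": [0.028, -0.058, 0.013], "spin": 0},
    {"delta_pos": [0.044, -0.09, 0.021], "spin": 0},
    {"delta_pos": [0.06, -0.122, 0.03], "spin": 0},
    {"delta_pos": [0.075, -0.152, 0.038], "spin": 0},
    {"delta_pos": [0.082, -0.168, 0.041], "spin": 0},
    {"delta_pos": [0.082, -0.1685, 0.041], "spin": 0},
    {"delta_pos": [0.082, -0.1685, 0.041], "spin": 0}
  ]
}}

```text
time: 1.77
tool_pos: [0.5621, -0.0019, 0.1894]
orientation: [0.997, -0.071, -0.001, 0.0]
wrist_force: [0.2, -0.2, 0.6]
gripper_width: 0.0853
grasp_force: 0.0
```

Run:
```python
from h import *; from cell import robot
s=robot.read_state(); c=robot.capture("wrist"); cv2.imwrite("pics/w1.png",c["image"])
f=210/np.tan(np.radians(c["fov_y"]/2)); m=hsv(c,(8,150,90),(25,255,255)); v,u=np.nonzero(m&(c["range_z"]>0)); z=c["range_z"][v,u]
x,y=u-c["cx"],v-c["cy"]; r=np.hypot(x,y)+1e-9; t=np.tan(r/f)
P=np.c_[x/r*t*z,y/r*t*z,z]; T=c["T_tool_cam"]; P=P@T[:3,:3].T+T[:3,3]; P=P@tool(s).T+s["tool_pos"]
P=P[np.hypot(P[:,0]-.5635,P[:,1]-.002)<.06]; print(len(P),np.percentile(P[:,2],[5,50,98]))
q=P[P[:,2]>P[:,2].max()-.008]; (ctr,wh,a)=cv2.minAreaRect(q[:,:2].astype(np.float32)*1000); print(ctr,wh,a,q.mean(0))
d=q[:,:2]-q[:,:2].mean(0); w,V=np.linalg.eigh(d.T@d); print("ax",np.degrees(np.arctan2(V[1,1],V[0,1])))
go(s,(0.5635,0.0018,0.079),-8.3)
```

```text
4070 [0.07410798 0.07674007 0.10633839]
(564.4573974609375, 2.067892074584961) (11.33885383605957, 48.871246337890625) 81.78108978271484 [0.5657587  0.00162732 0.10528563]
ax 171.77368140859326
pos [ 0.5621 -0.0019  0.1894] yaw -8.2 tilt [-1.9e-03  1.0e-04 -1.0e+00] delta [ 0.0011 -0.0039  0.1104] spin 0.0006 F [ 0.2 -0.2  0.6] w 0.0853 g 0.0 t 1.7667
```

View pics/w1.png

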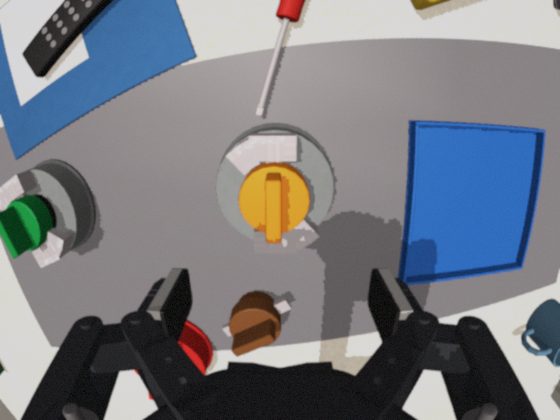

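The wrist view shows the amber cap at (273,200) with its rib aligned, which agrees with the top measurement. I'll descend part way and check the settled pose.

Request:
{"method": "play_rows", "body": {
  "targets": [
    {"delta_pos": [0, 0, 0.01], "spin": 0},
    {"delta_pos": [0, 0, 0.03], "spin": 0},
    {"delta_pos": [0, 0, 0.05], "spin": 0},
    {"delta_pos": [0, 0, 0.065], "spin": 0},
    {"delta_pos": [0, 0, 0.07], "spin": 0},
    {"delta_pos": [0, 0, 0.07], "spin": 0},
    {"delta_pos": [0, 0, 0.07], "spin": 0}
  ]
}}

```text
time: 2.4
tool_pos: [0.5625, -0.0036, 0.1206]
orientation: [0.997, -0.073, 0.0, 0.0]
wrist_force: [-0.7, -0.3, -0.4]
gripper_width: 0.0857
grasp_force: 0.0
```

Run:
```python
from h import *; from cell import robot
go(robot.read_state(),(0.564,0.0018,0.080),-8.25)
```

```text
pos [ 0.5625 -0.0036  0.1206] yaw -8.39 tilt [ 3.e-04 -1.e-04 -1.e+00] delta [ 0.0007 -0.0056  0.0406] spin -0.0008 F [-0.7 -0.3 -0.4] w 0.0857 g 0.0 t 2.4
```

Request:
{"method": "play_rows", "body": {
  "targets": [
    {"delta_pos": [0.001, -0.003, 0.008], "spin": 0},
    {"delta_pos": [0.001, -0.0055, 0.02], "spin": 0},
    {"delta_pos": [0.001, -0.0055, 0.032], "spin": 0},
    {"delta_pos": [0.001, -0.0055, 0.038], "spin": 0},
    {"delta_pos": [0.001, -0.0055, 0.04], "spin": 0},
    {"delta_pos": [0.001, -0.0055, 0.04], "spin": 0},
    {"delta_pos": [0.001, -0.0055, 0.04], "spin": 0},
    {"delta_pos": [0.001, -0.0055, 0.04], "spin": 0}
  ]
}}

```text
time: 3.07
tool_pos: [0.5647, 0.0024, 0.0807]
orientation: [0.997, -0.073, 0.0, 0.0]
wrist_force: [-0.3, -0.2, 0.8]
gripper_width: 0.0857
grasp_force: 0.0
```

Run:
```python
from h import *; from cell import robot
go(robot.read_state(),(0.564,0.0018,0.080),-8.25)
```

```text
pos [0.5647 0.0024 0.0807] yaw -8.32 tilt [ 8.e-04 -2.e-04 -1.e+00] delta [-0.0006  0.0007  0.0007] spin -0.0004 F [-0.3 -0.2  0.8] w 0.0857 g 0.0 t 3.0667
```

Request:
{"method": "play_rows", "body": {
  "targets": [
    {"delta_pos": [0, 0.0005, 0], "spin": 0},
    {"delta_pos": [0, 0.0005, 0], "spin": 0},
    {"delta_pos": [0, 0.0005, 0], "spin": 0},
    {"delta_pos": [0, 0.0005, 0], "spin": 0},
    {"delta_pos": [0, 0.0005, 0], "spin": 0},
    {"delta_pos": [0, 0.0005, 0], "spin": 0},
    {"delta_pos": [0, 0.0005, 0], "spin": 0},
    {"delta_pos": [0, 0.0005, 0], "spin": 0},
    {"delta_pos": [0, 0.0005, 0], "spin": 0},
    {"delta_pos": [0, 0.0005, 0], "spin": 0}
  ],
  "fingers": -1,
  "squeeze": 25
}}

```text
time: 3.9
tool_pos: [0.5643, 0.0021, 0.0805]
orientation: [0.997, -0.073, 0.0, -0.0]
wrist_force: [-1.4, 0.5, 2.4]
gripper_width: 0.0116
grasp_force: 30.6
```

The grip is on the rib (11.6 mm) and the side force is small. Next: a firmer grip and an 8 mm press.

Request:
{"method": "play_rows", "body": {
  "targets": [
    {"delta_pos": [0, 0, 0], "spin": 0},
    {"delta_pos": [0, 0, 0], "spin": 0},
    {"delta_pos": [0, 0, 0.001], "spin": 0},
    {"delta_pos": [0, 0, 0.002], "spin": 0},
    {"delta_pos": [0, 0, 0.004], "spin": 0},
    {"delta_pos": [0, 0, 0.006], "spin": 0},
    {"delta_pos": [0, 0, 0.0075], "spin": 0},
    {"delta_pos": [0, 0, 0.008], "spin": 0},
    {"delta_pos": [0, 0, 0.008], "spin": 0},
    {"delta_pos": [0, 0, 0.008], "spin": 0},
    {"delta_pos": [0, 0, 0.008], "spin": 0}
  ],
  "squeeze": 60
}}

```text
time: 4.82
tool_pos: [0.5643, 0.0021, 0.0724]
orientation: [0.997, -0.073, 0.0, -0.0]
wrist_force: [-1.2, 0.6, 5.4]
gripper_width: 0.0109
grasp_force: 63.9
```

Run:
```python
from h import *; from cell import robot
go(robot.read_state(),(0.564,0.0018,0.0725),81.75)
```

```text
pos [0.5643 0.0021 0.0724] yaw -8.32 tilt [ 2.e-04  0.e+00 -1.e+00] delta [-0.0003  0.0003 -0.0001] spin -0.5004 F [-1.2  0.6  5.4] w 0.0109 g 63.92602801322937 t 4.8167
```

Request:
{"method": "play_rows", "body": {
  "targets": [
    {"delta_pos": [0, 0, 0], "spin": -0.01},
    {"delta_pos": [0, 0, 0], "spin": -0.03},
    {"delta_pos": [0, 0, 0], "spin": -0.05},
    {"delta_pos": [0, 0, 0], "spin": -0.07},
    {"delta_pos": [0, 0, 0], "spin": -0.09},
    {"delta_pos": [0, 0, 0], "spin": -0.1},
    {"delta_pos": [0, 0, 0], "spin": -0.1}
  ]
}}

```text
time: 5.4
tool_pos: [0.5649, 0.0017, 0.0726]
orientation: [0.996, 0.085, 0.001, 0.0]
wrist_force: [0.1, 0.3, 6.2]
gripper_width: 0.0109
grasp_force: 64.1
```

Run:
```python
from h import *; from cell import robot
s=robot.read_state(); go(s,(0.564,0.0018,0.0725),81.75); print(s["moment"].round(2))
```

```text
pos [0.5649 0.0017 0.0726] yaw 9.78 tilt [ 1.4e-03 -6.0e-04 -1.0e+00] delta [-0.0008 -0.0002  0.0001] spin -0.3998 F [0.1 0.3 6.2] w 0.0109 g 64.06425833702087 t 5.4
[-0.02  0.07  0.03]
```

Turning freely in the right direction with little moment. I'll continue to 90 degrees.

Request:
{"method": "play_rows", "body": {
  "targets": [
    {"delta_pos": [0, 0, 0], "spin": -0.02},
    {"delta_pos": [0, 0, 0], "spin": -0.05},
    {"delta_pos": [0, 0, 0], "spin": -0.085},
    {"delta_pos": [0, 0, 0], "spin": -0.12},
    {"delta_pos": [0, 0, 0], "spin": -0.155},
    {"delta_pos": [0, 0, 0], "spin": -0.19},
    {"delta_pos": [0, 0, 0], "spin": -0.225},
    {"delta_pos": [0, 0, 0], "spin": -0.26},
    {"delta_pos": [0, 0, 0], "spin": -0.295},
    {"delta_pos": [0, 0, 0], "spin": -0.33},
    {"delta_pos": [0, 0, 0], "spin": -0.365},
    {"delta_pos": [0, 0, 0], "spin": -0.4}
  ]
}}

```text
time: 6.4
tool_pos: [0.5651, 0.0017, 0.0728]
orientation: [0.755, 0.656, 0.001, 0.001]
wrist_force: [1.5, 0.5, 4.7]
gripper_width: 0.011
grasp_force: 64.1
```

Request:
{"method": "play_rows", "body": {
  "targets": [
    {"delta_pos": [0, 0, 0], "spin": 0},
    {"delta_pos": [0, 0, 0], "spin": 0}
  ]
}}

```text
time: 6.57
tool_pos: [0.5651, 0.0017, 0.0728]
orientation: [0.756, 0.654, 0.001, 0.001]
wrist_force: [-0.1, -0.1, 5.5]
gripper_width: 0.0107
grasp_force: 64.1
```

Run:
```python
from h import *; from cell import robot
s=robot.read_state(); go(s,(0.564,0.0018,0.0725),81.75); print(s["moment"].round(2))
```

```text
pos [0.5651 0.0017 0.0728] yaw 81.71 tilt [ 2.e-03 -6.e-04 -1.e+00] delta [-0.     -0.0011  0.0003] spin -0.0002 F [-0.1 -0.1  5.5] w 0.0107 g 64.0723192691803 t 6.5667
[ 0.01 -0.01  0.07]
```

Request:
{"method": "play_rows", "body": {
  "targets": [
    {"delta_pos": [0, 0, -0.003], "spin": 0},
    {"delta_pos": [0, 0, -0.01], "spin": 0},
    {"delta_pos": [0, 0, -0.02], "spin": 0},
    {"delta_pos": [0, 0, -0.03], "spin": 0},
    {"delta_pos": [0, 0, -0.042], "spin": 0},
    {"delta_pos": [0, 0, -0.055], "spin": 0},
    {"delta_pos": [0, 0, -0.07], "spin": 0},
    {"delta_pos": [0, 0, -0.085], "spin": 0},
    {"delta_pos": [0, 0, -0.095], "spin": 0},
    {"delta_pos": [0, 0, -0.1], "spin": 0},
    {"delta_pos": [0, 0, -0.1], "spin": 0}
  ]
}}

```text
time: 7.48
tool_pos: [0.5648, 0.0019, 0.1738]
orientation: [0.757, 0.654, 0.001, 0.001]
wrist_force: [0.2, -0.2, -1.1]
gripper_width: 0.0108
grasp_force: 63.1
```

Run:
```python
from h import *; from cell import robot
s=robot.read_state(); go(s,(0.507,-0.233,0.173),81.75)
c=robot.capture("scene"); cv2.imwrite("pics/s2.png",c["image"])
P=pts(c,hsv(c,(8,150,90),(25,255,255))); P=P[np.hypot(P[:,0]-.564,P[:,1])<.06]; print(np.percentile(P[:,2],[1,5,50,98]),len(P))
```

```text
pos [0.5648 0.0019 0.1738] yaw 81.68 tilt [ 2.2e-03 -5.0e-04 -1.0e+00] delta [-0.2408 -0.0232  0.0008] spin -0.0004 F [ 0.2 -0.2 -1.1] w 0.0108 g 63.07325720787048 t 7.4833
[0.14604092 0.14866286 0.16856239 0.19841403] 1168
```

View pics/s2.png

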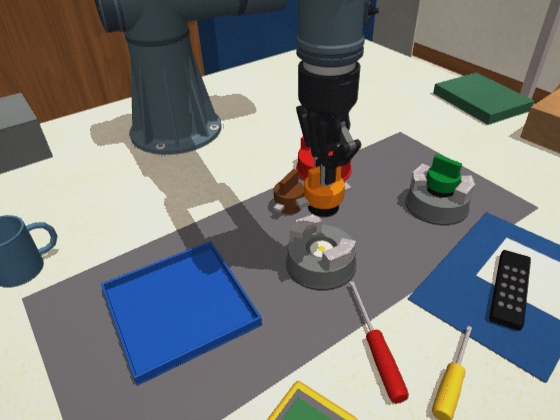

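The image shows the cap free and held upright at (325,185), with the open housing below at (322,255). I'm moving over the tray.

Request:
{"method": "play_rows", "body": {
  "targets": [
    {"delta_pos": [-0.012, -0.001, 0], "spin": 0},
    {"delta_pos": [-0.035, -0.003, 0], "spin": 0},
    {"delta_pos": [-0.063, -0.006, 0], "spin": 0},
    {"delta_pos": [-0.093, -0.009, 0], "spin": 0},
    {"delta_pos": [-0.123, -0.012, 0], "spin": 0},
    {"delta_pos": [-0.153, -0.015, 0], "spin": 0},
    {"delta_pos": [-0.183, -0.018, 0], "spin": 0},
    {"delta_pos": [-0.21, -0.02, 0], "spin": 0},
    {"delta_pos": [-0.23, -0.022, 0], "spin": 0},
    {"delta_pos": [-0.241, -0.023, 0], "spin": 0},
    {"delta_pos": [-0.241, -0.023, 0], "spin": 0},
    {"delta_pos": [-0.241, -0.023, 0], "spin": 0}
  ]
}}

```text
time: 8.53
tool_pos: [0.5059, -0.233, 0.1715]
orientation: [0.757, 0.653, 0.0, -0.001]
wrist_force: [-0.2, -0.0, -1.0]
gripper_width: 0.0106
grasp_force: 63.0
```

Request:
{"method": "play_rows", "body": {
  "targets": [
    {"delta_pos": [0, 0, 0.01], "spin": 0},
    {"delta_pos": [0, 0, 0.025], "spin": 0},
    {"delta_pos": [0, 0, 0.042], "spin": 0},
    {"delta_pos": [0, 0, 0.06], "spin": 0},
    {"delta_pos": [0, 0, 0.078], "spin": 0},
    {"delta_pos": [0, 0, 0.092], "spin": 0},
    {"delta_pos": [0, 0, 0.102], "spin": 0},
    {"delta_pos": [0, 0, 0.107], "spin": 0},
    {"delta_pos": [0, 0, 0.109], "spin": 0},
    {"delta_pos": [0, 0, 0.109], "spin": 0},
    {"delta_pos": [0, 0, 0.109], "spin": 0}
  ]
}}

```text
time: 9.45
tool_pos: [0.5071, -0.2332, 0.064]
orientation: [0.756, 0.654, 0.0, 0.001]
wrist_force: [-0.2, 0.4, -1.0]
gripper_width: 0.0107
grasp_force: 63.1
```

Run:
```python
from h import *; from cell import robot
s=robot.read_state(); go(s,(0.507,-0.233,0.0535),81.75)
c=robot.capture("scene"); cv2.imwrite("pics/s3.png",c["image"][150:420,:400])
P=pts(c,hsv(c,(8,150,90),(25,255,255))); P=P[np.hypot(P[:,0]-.507,P[:,1]+.233)<.06]; print(np.percentile(P[:,2],[1,5,50,98]),len(P))
```

```text
pos [ 0.5071 -0.2332  0.064 ] yaw 81.7 tilt [ 1.e-03 -7.e-04 -1.e+00] delta [ 0.0002 -0.0002  0.0105] spin -0.0003 F [-0.2  0.4 -1. ] w 0.0107 g 63.094446659088135 t 9.45
[0.03575963 0.03875711 0.05892794 0.08876712] 1142
```

View pics/s3.png

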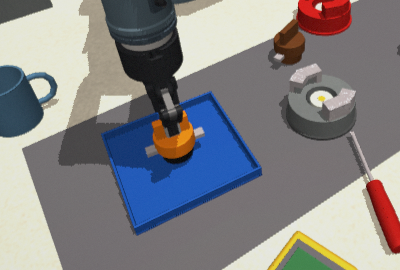

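The cap is over the middle of the tray, at (175,135) in the crop, held upright about 10 mm above the floor. I'll lower it slowly until the weight comes off.

Request:
{"method": "play_rows", "body": {
  "targets": [
    {"delta_pos": [0, 0, 0.002], "spin": 0},
    {"delta_pos": [0, 0, 0.004], "spin": 0},
    {"delta_pos": [0, 0, 0.006], "spin": 0},
    {"delta_pos": [0, 0, 0.0075], "spin": 0},
    {"delta_pos": [0, 0, 0.0085], "spin": 0},
    {"delta_pos": [0, 0, 0.009], "spin": 0},
    {"delta_pos": [0, 0, 0.009], "spin": 0},
    {"delta_pos": [0, 0, 0.009], "spin": 0}
  ]
}}

```text
time: 10.17
tool_pos: [0.5066, -0.2331, 0.0543]
orientation: [0.757, 0.654, -0.0, -0.0]
wrist_force: [-0.3, -0.4, -1.0]
gripper_width: 0.0108
grasp_force: 63.1
```

Request:
{"method": "play_rows", "body": {
  "targets": [
    {"delta_pos": [0, 0, 0.0005], "spin": 0},
    {"delta_pos": [0, 0, 0.001], "spin": 0},
    {"delta_pos": [0, 0, 0.001], "spin": 0},
    {"delta_pos": [0, 0, 0.001], "spin": 0}
  ]
}}

```text
time: 10.5
tool_pos: [0.5067, -0.2332, 0.0537]
orientation: [0.757, 0.654, 0.0, 0.0]
wrist_force: [-0.5, 1.0, 2.5]
gripper_width: 0.0109
grasp_force: 63.5
```

Contact: the vertical force went from -1 to +2.5 N. I'm releasing now, with a weaker grip first.

Request:
{"method": "play_rows", "body": {
  "targets": [
    {"delta_pos": [0, 0, 0], "spin": 0},
    {"delta_pos": [0, 0, 0], "spin": 0},
    {"delta_pos": [0, 0, 0], "spin": 0}
  ],
  "squeeze": 20
}}

```text
time: 10.75
tool_pos: [0.5067, -0.2332, 0.0536]
orientation: [0.757, 0.654, 0.0, 0.0]
wrist_force: [-2.1, 1.0, 5.8]
gripper_width: 0.0107
grasp_force: 63.8
```

Request:
{"method": "play_rows", "body": {
  "targets": [
    {"delta_pos": [0, 0, 0], "spin": 0},
    {"delta_pos": [0, 0, 0], "spin": 0},
    {"delta_pos": [0, 0, 0], "spin": 0},
    {"delta_pos": [0, 0, 0], "spin": 0},
    {"delta_pos": [0, 0, 0], "spin": 0},
    {"delta_pos": [0, 0, 0], "spin": 0},
    {"delta_pos": [0, 0, 0], "spin": 0},
    {"delta_pos": [0, 0, 0], "spin": 0}
  ],
  "fingers": 0.2
}}

```text
time: 11.42
tool_pos: [0.5065, -0.2331, 0.0533]
orientation: [0.757, 0.654, 0.0, -0.0]
wrist_force: [0.5, 1.3, -0.5]
gripper_width: 0.0512
grasp_force: 0.0
```

Request:
{"method": "play_rows", "body": {
  "targets": [
    {"delta_pos": [0, 0, -0.003], "spin": 0},
    {"delta_pos": [0, 0, -0.01], "spin": 0},
    {"delta_pos": [0, 0, -0.025], "spin": 0},
    {"delta_pos": [0, 0, -0.045], "spin": 0},
    {"delta_pos": [0, 0, -0.07], "spin": 0},
    {"delta_pos": [0, 0, -0.095], "spin": 0},
    {"delta_pos": [0, 0, -0.12], "spin": 0},
    {"delta_pos": [0, 0, -0.14], "spin": 0},
    {"delta_pos": [0, 0, -0.15], "spin": 0},
    {"delta_pos": [0, 0, -0.15], "spin": 0},
    {"delta_pos": [0, 0, -0.15], "spin": 0}
  ]
}}

```text
time: 12.33
tool_pos: [0.5065, -0.2331, 0.2034]
orientation: [0.757, 0.654, 0.0, 0.0]
wrist_force: [-0.1, -0.5, -0.4]
gripper_width: 0.0513
grasp_force: 0.0
```

Run:
```python
from h import *; from cell import robot
s=robot.read_state(); go(s,(0.507,-0.233,0.2),81.75)
c=robot.capture("scene"); cv2.imwrite("pics/s4.png",c["image"])
P=pts(c,hsv(c,(8,150,90),(25,255,255))); P=P[np.hypot(P[:,0]-.507,P[:,1]+.233)<.08]; print(np.percentile(P[:,2],[1,5,50,98]),P.mean(0))
```

```text
pos [ 0.5065 -0.2331  0.2034] yaw 81.68 tilt [ 5.e-04 -4.e-04 -1.e+00] delta [0.0002 0.0004 0.0034] spin -0.0004 F [-0.1 -0.5 -0.4] w 0.0513 g 0.0 t 12.3333
[0.02593279 0.03001605 0.04942153 0.07851266] [ 0.51958298 -0.2365108   0.05387267]
```

View pics/s4.png

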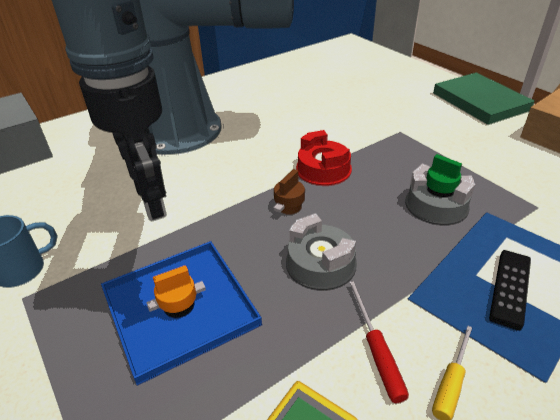

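The amber cap stands upright in the tray at (175,290), rib top at 79 mm as it should be. The gripper is clear and the green, brown and red items haven't moved.

```bash
python3 -c "
from cell import robot
print(robot.job_done())"
```

```text
the job is handed in; nothing more can be done
None
```

I pressed the amber cap down, turned it 90° counter-clockwise, lifted it off and set it upright in the blue tray, then let go and handed the job in at about 12 s; the green cap and the look-alikes were left alone.

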